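# Unlock the spice counter's drawer

### The arm

A 6-joint arm with a two-finger parallel gripper is mounted at the origin on the work surface. World frame = base frame: x ahead of the robot, y to its left, z up, the work surface at z = 0. Lengths are in m, angles in rad, forces in N, time in s.
With the tool pointing down it reaches from about 0.325 to 0.875 m from the base axis. Payload 4.4 kg.
Tool frame: the origin (TCP) lies on the front face of the gripper's body, between the roots of the fingers; the fingertips stand 73 mm ahead of it and the grasp point (between the pads) lies 54 mm ahead of it; z points along the fingers, y is the line along which they close (so a half turn about z gives the same grasp; the last joint's range is limited). The gripper opens to 85 mm and grips with 20 to 120 N. Pads are 22 mm wide; open, the fingers measure 114 mm over their backs; the gripper's body (76 mm by 85 mm) begins 54 mm behind the grasp point. The pads swing forward as they close: fully open they stand 13 mm farther back than shut.
Start: joints at [0.998, 0.207, 1.542, -0, 1.393, -0.15], TCP at [0.236, 0.524, 0.304] pointing down, gripper open.
Joint ranges: [-2.73, 2.73], [-0.86, 2.22], [0.23, 2.46], [-1.11, 4.25], [0.08, 2.63], [-2.82, 2.82]. Speed limits (rad/s): [2.79, 2.79, 3.14, 3.14, 3.14, 3.14].

### API

Orientations are given as a unit quaternion [w, x, y, z].
In Python, from station import manip gives the robot as it stands.
- The arm moves only by the tool move_arm, never from a script. Its argument "deltas" is one flat list of numbers, 7 for each row, row after row: the shift along the tool's x, y, z in mm, then the turn, a rotation vector about the tool's x, y, z in degrees, then the closure in counts, from 0 (fully open) to 255 (shut). In form: [tx, ty, tz, rx, ry, rz, claw, tx, ty, tz, rx, ry, rz, claw, ...]. A call has 1 to 8 rows; each row shifts and turns the commanded pose from where the row before left it, along the tool's axes as they then stand; what a row does not reach is not made up. A row lasts 1/10 s, in which the tool goes at most 50 mm and 8.59 degrees, less where a joint would pass 70% of its speed; a pose out of reach is approached as far as the arm can. A call with a gripper value outside its range is refused whole. The fingers move at their own pace and stop on an object; "force" is the grip in N (left out, the last holds). Time passes only in rows, so rows that do not move let the fingers close. It gives the time, the measured TCP pose, the force, the opening and the grip force at its end, in the units of the state.
- manip.get_state(): the state, without advancing time (a new reading comes with each control period).
- manip.camera(name): name is "scene" or "top"; returns (picture, depth): 480x640x3 uint8, red, green, blue; 480x640 float32, m along the optical axis (not along the pixel's ray), 0 where there is no reading.
- manip.camera_info(name): a dict with "vfov" (degrees; the focal length in pixels is half the picture's height over the tangent of half this angle, whatever the lens; pixels are square), "cx", "cy" (the principal point, pixels), "dist_coeffs" ([k1, k2, p1, p2, k3] as OpenCV has them; the pictures are not rectified), "R" (3x3) and "t" (3): a world point X has camera coordinates R X + t. Camera axes: x right, y down, z forward; pixel columns grow to the right and rows downward; lengths in m; the calibration is good to about 2 mm. A picture is of the moment at which its call begins. camera_info takes no time and is no camera call.
- manip.finish_job(): hands the job in; it is judged then, once.
The state is a dict: "t": time; "joint_pos": joint angles; "qvel": joint speeds; "effort": joint torques, N m; "position": TCP position; "tcp_rot": TCP orientation; "force": force on the tool from outside, world axes, zero at the start; "moment": the same for the moment, N m; "finger_gap": finger opening in m; "gripper_force": force on a finger pad.
Only numpy, scipy, OpenCV 4.12 (cv2) and the standard library are available. Lean on these libraries where they do the work, as an engineer would, in place of code of your own. Each camera call takes 0.05 s, during which the arm holds its last target. There are 200 camera calls.

### The job

Take the key from its wooden stand, push it gently and fully home into the lock on top of the locked drawer box, and turn it clockwise until the hidden bolt lets the drawer spring out. Never force the key, leave it in the lock, and do not disturb the jar, bottle and pot nearby.

Things in the scene. Friction and masses are not known exactly. Their poses are not given: they have to be found in the camera images.
- key: Loose steel key, 66 mm long, 60 g, upright in the wooden stand, bow up. Origin: middle of its tip's underside; z up along the key, x along the width of bit and bow. From the tip: rectangular bit 16 (x) by 6 (y) mm, 14 mm high; round shank 6 mm thick; from 36 to 66 mm up a flat bow 34 mm (x) by 8 mm thick (y), to be gripped across its thickness. Same after a half turn about z.
- key_bow (a point): Middle of the key's bow, 51 mm above its tip; axes as the key's.
- stand: Fixed wooden block 90 (x) by 70 (y) mm, 40 mm high; in the middle of its top a pocket 19 (x) by 9 (y) mm, 28 mm deep, where the key stands: its tip 12 mm above the counter, the underside of the bow 8 mm above the block. Origin at the centre of the block's underside.
- box: Fixed grey steel drawer box, 220 mm (x) by 240 mm (y), 85 mm high, origin at the centre of its underside, z up; the steel drawer front looks to the box's -x side. On its top, a brass lock plate 64 x 64 x 8 mm lies 25 mm to the -x side of the middle.
- keyhole (a point): NOMINAL middle of the key slot at the upper face of the brass plate, 93 mm above the counter; axes as the box's. Slot 19 mm (x) by 8 mm (y), straight edged. The plate was fitted carelessly: plate and slot together really sit up to 2.5 mm off along x and 7 mm along y, either way, not turned. No reading tells it: see it, or feel for the slot with the key's tip lightly on the flat plate.
- plug_floor (a point): NOMINAL middle of the plug's floor, 26 mm below point keyhole and off by the same amount; the key is fully home with its tip standing there. The slot runs 8 mm through the fixed plate, which stays put when pushed, then on into the turning plug. Only with the bit wholly below the plate (tip over 22 mm down) can the key turn; then the bow's underside is 10 to 14 mm above the plate.
- plug_axis (a point): NOMINAL top of the plug's upright turning axis, 8 mm below point keyhole, off by the same amount. It turns clockwise seen from above, from 0 to a stop at 1.65 rad, against a light friction of 0.1 N m or less; the key has up to 0.25 rad of play before it takes the plug along. The bolt lets go after about 1.1 rad of the plug. A turned key is held captive and stays where it is left.
- drawer (a joint): How far the drawer stands out, m: 0 to 0.006 while locked (it rests against its bolt with some rattle), 0.045 fully sprung out; it moves to the box's -x side, driven by its own spring (about 3 N) as soon as the bolt has let go.
- spice_jar: Bystander: small glass jar with white lid, 52 mm across, 65 mm high, on the rear of the box's top, at its +y corner. Origin under its centre.
- oil_bottle: Bystander: small amber bottle with white cap, 40 mm across, 70 mm high, on the rear of the box's top, at its -y corner. Origin under its centre.
- balm_pot: Bystander: low pot with black lid, 50 mm across, 42 mm high, on the counter behind (+x) the stand. Origin under its centre.
There are look-alikes about, which are no part of the job. There is more than one size of the key; the job needs the largest.

How it is judged:
By the outcome, as a careful person would: the job done as asked, in the order asked, and still so for the second after the job is handed in, with the robot touching nothing.
It also fails if it takes over 64 s, if anything falls off the work surface, if the arm or the gripper's body presses on something with over 40 N, if the wrist force passes 120 N, or if a joint passes its speed limit or range.

## Working session

There is one attempt and no reset: what is moved stays moved. The work goes in short steps, Python scripts to look and compute and a tool call to move; the robot and the scene stay as the last step left them, time stands still between calls to the robot, and variables do not carry over. Pictures are saved under pics/ and viewed, at most 10 in all, crops included, and the job is handed in when it is done.

Besides the shell and the picture viewer there is one more tool, called as name(argument=value, ...) on one line, values as JSON. move_arm: Moves the arm, as the interface text tells. Its arguments: {"type":"object","properties":{"deltas":{"type":"array","items":{"type":"number"}},"force":{"type":"number"}},"required":["deltas"]}

```bash
mkdir -p pics; cat > h.py <<'E'
import numpy as np, cv2, pickle
from station import manip
def snap(n,f):
    p,d=manip.camera(n); np.savez('pics/'+f+'.npz',p=p,d=d); cv2.imwrite('pics/'+f+'.png',p[:,:,::-1]); return p,d
def cam(n):
    i=manip.camera_info(n); f=240/np.tan(np.radians(i['vfov'])/2)
    return np.array([[f,0,i['cx']],[0,f,i['cy']],[0,0,1.]]),np.array(i['dist_coeffs'],float),np.array(i['R']),np.array(i['t'])
def ray(n,uv):
    K,D,R,t=cam(n); q=cv2.undistortPoints(np.array(uv,float).reshape(-1,1,2),K,D).reshape(-1,2)
    return np.c_[q,np.ones(len(q))]@R, -R.T@t
def onz(n,uv,z):
    d,c=ray(n,uv); return c+d*((z-c[2])/d[:,2])[:,None]
def cloud(n,dep):
    v,u=np.mgrid[0:480,0:640]; d,c=ray(n,np.c_[u.ravel(),v.ravel()])
    return (c+d*dep.ravel()[:,None]).reshape(480,640,3)
def proj(n,X):
    K,D,R,t=cam(n); return cv2.projectPoints(np.array(X,float).reshape(-1,3),cv2.Rodrigues(R)[0],t,K,D)[0].reshape(-1,2)
E
python3 - <<'E'
from h import *
for n in('scene','top'):
    snap(n,n+'0'); K,D,R,t=cam(n); print(n,K[0,0],-R.T@t,R[2],D)
print(manip.get_state())
E
```

```text
scene 595.0339038536972 [ 1.04424892 -0.41422331  0.56720139] [-0.59835072  0.51950597 -0.60999178] [-0.07468631  0.          0.          0.          0.        ]
top 444.0592873104541 [0.46659446 0.00334441 0.76873691] [ 0.184181   -0.02968611 -0.98244394] [-0.08052938  0.          0.          0.          0.        ]
{'t': 0.1, 'joint_pos': array([ 9.97509017e-01,  2.07326727e-01,  1.54282097e+00, -5.84995596e-06,
        1.39347791e+00, -1.50486732e-01]), 'qvel': array([-0.00060507, -0.00244779, -0.00453101,  0.00015841, -0.00123304,
        0.00198467]), 'effort': array([-1.13473507e-03, -3.84088290e+01, -2.92552060e+01, -2.65405542e-04,
        4.78388218e-03, -1.06970143e-05]), 'position': array([0.23564447, 0.52391323, 0.3028416 ]), 'tcp_rot': array([-3.57180515e-04,  2.09828605e-01,  9.77737656e-01, -9.51657975e-04]), 'force': array([ 0.62178133, -0.56291583, -0.65001272]), 'moment': array([-0.02310913,  0.0086549 ,  0.06558908]), 'gripper_force': 0.0, 'finger_gap': 0.08538527645548372}
```

View pics/top0.png

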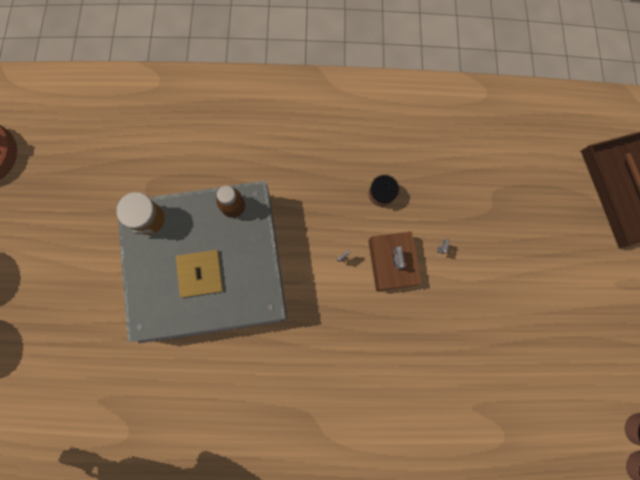

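View pics/scene0.png

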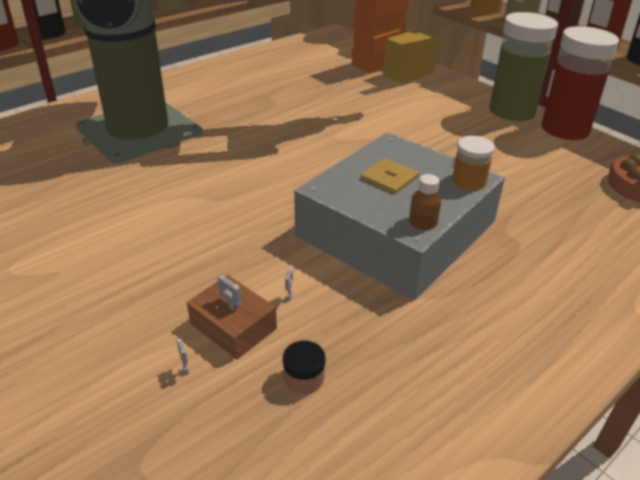

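The top view shows the box around (200,262), the brass plate at (200,273) with its slot at (198,273), and the stand at (396,262) with the large key's bow at (399,257). The small look-alike keys are at (343,257) and (445,248), and the pot is at (384,190).

```bash
cat > m.py <<'E'
from h import *
z=np.load('pics/top0.npz');p,d=z['p'],z['d'];P=cloud('top',d)
def rect(mask,name,zz):
    n,l,s,c=cv2.connectedComponentsWithStats(mask.astype(np.uint8)); i=1+s[1:,4].argmax(); m=l==i
    v,u=np.nonzero(m); Q=onz('top',np.c_[u,v],zz); r=cv2.minAreaRect((Q[:,:2]*1000).astype(np.float32))
    print(name,s[i,4],'rect',np.round(r[0],1),np.round(r[1],1),round(r[2],2),'mean',Q.mean(0).round(4),'z',np.median(P[m][:,2]).round(4)); return m
Z=P[...,2]; v,u=np.mgrid[0:480,0:640]
h=p.astype(int)
br=(h[...,0]-h[...,2]>70)&(abs(u-200)<32)&(abs(v-273)<32)&(Z>.07)
rect(br,'plate',.093)
rect((h.sum(2)<120)&(abs(u-198)<12)&(abs(v-273)<14),'slot',.093)
rect((Z>.075)&(Z<.089)&(abs(u-200)<110)&(abs(v-262)<100),'boxtop',.085)
rect((abs(Z-.04)<.008)&(abs(u-396)<35)&(abs(v-262)<40),'stand',.04)
rect((Z>.06)&(abs(u-399)<25)&(abs(v-257)<25),'bow',.078)
print(Z[250:268,396:406:3].round(3).tolist())
a=cv2.resize(p[235:310,160:240],None,fx=5,fy=5,interpolation=2); b=cv2.resize(p[225:300,360:440],None,fx=5,fy=5,interpolation=2)
cv2.imwrite('pics/crop.png',np.hstack([a,b])[:,:,::-1])
E
python3 m.py
```

```text
plate 1571 rect [532.  164.3] [62.1 62.4] 9.98 mean [0.5319 0.1644 0.093 ] z 0.0933
slot 20 rect [532.1 164.7] [12.3  3.1] 3.83 mean [0.5323 0.1645 0.093 ] z 0.0755
boxtop 17872 rect [555.4 167.9] [221.4 241.4] 10.05 mean [0.5454 0.1617 0.085 ] z 0.0852
stand 2052 rect [ 567.6 -148.1] [90.8 70.4] 8.68 mean [ 0.5668 -0.1478  0.04  ] z 0.0399
bow 128 rect [ 566.7 -146.6] [35.1 10.8] 5.76 mean [ 0.5659 -0.147   0.078 ] z 0.0773
[[0.069, 0.076, 0.04, 0.041], [0.066, 0.077, 0.041, 0.039], [0.065, 0.079, 0.04, 0.038], [0.059, 0.078, 0.041, 0.039], [0.057, 0.076, 0.078, 0.039], [0.058, 0.079, 0.076, 0.041], [0.057, 0.078, 0.079, 0.04], [0.055, 0.078, 0.078, 0.041], [0.055, 0.077, 0.076, 0.04], [0.057, 0.078, 0.078, 0.041], [0.055, 0.077, 0.077, 0.041], [0.055, 0.079, 0.079, 0.04], [0.053, 0.076, 0.078, 0.041], [0.059, 0.078, 0.079, 0.041], [0.056, 0.079, 0.078, 0.039], [0.057, 0.076, 0.08, 0.04], [0.056, 0.077, 0.078, 0.041], [0.054, 0.073, 0.075, 0.039]]
```

View pics/crop.png

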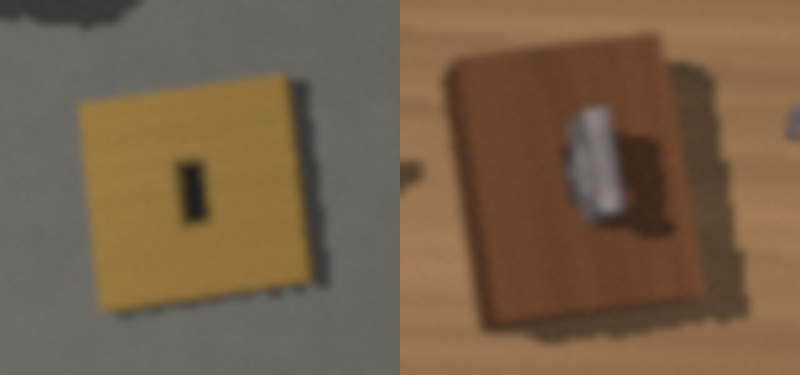

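The crop shows the slot centred in the plate at about (198,273) and aligned with the box. The bow in the stand looks parallel to the stand. Box top and stand sizes match the spec, with box yaw 10.0° and stand yaw 8.7°. The slot is at about (532.1,164.5), roughly 1.4 mm off nominal in x.

```bash
cat > plan.py <<'E'
import sys
from h import *
from scipy.spatial.transform import Rotation as Ro
def go(x,y,z,yaw,n,claw):
    """rows from the present pose to TCP x,y,z mm, tool x at world yaw deg, pointing down"""
    s=manip.get_state(); p=s['position']*1000; R=Ro.from_quat(np.roll(s['tcp_rot'],-1))
    G=Ro.from_euler('z',yaw,degrees=True)*Ro.from_euler('x',180,degrees=True)
    rv=(R.inv()*G).as_rotvec(degrees=True)/n; c=p.copy(); out=[]
    for i in range(n):
        st=R.inv().apply((p+(np.array([x,y,z])-p)*(i+1)/n)-c); st=np.round(st,1)
        c=c+R.apply(st); r=np.round(rv,2); R=R*Ro.from_rotvec(r,degrees=True); out+=[*st,*r,claw]
    print('pos',p.round(1),'F',s['force'].round(1),'rows',len(out)//7); print([float(a) for a in out])
if __name__=='__main__':
    a=[float(q) for q in sys.argv[1:]]; go(*a[:4],int(a[4]),int(a[5]))
E
python3 - <<'E'
from h import *
z=np.load('pics/top0.npz');P=cloud('top',z['d']);Z=P[...,2]
v,u=np.mgrid[0:480,0:640]; m=(Z>.07)&(abs(u-399)<25)&(abs(v-257)<25)
r=cv2.minAreaRect((P[m][:,:2]*1000).astype(np.float32));print(m.sum(),r,P[m].mean(0))
z=np.load('pics/scene0.npz');P=cloud('scene',z['d']);Z=P[...,2];v,u=np.mgrid[0:480,0:640]
for lo,hi,uu,vv,w,k in((.05,.09,230,293,25,'bow'),(.037,.043,232,310,50,'stand'),(.0895,.096,390,175,32,'plate'),(.082,.0885,400,200,110,'box')):
    m=(Z>lo)&(Z<hi)&(abs(u-uu)<w)&(abs(v-vv)<w); r=cv2.minAreaRect((P[m][:,:2]*1000).astype(np.float32)); print(k,m.sum(),np.round(r[0],1),np.round(r[1],1),round(r[2],1),P[m][:,2].max())
E
python3 plan.py 567 -147 190 188.7 16 110
```

```text
121 ((514.37255859375, -80.9743423461914), (29.793668746948242, 191.5253143310547), 38.37956237792969) [ 0.55828331 -0.13528839  0.13423421]
bow 429 [ 570.9 -149.3] [34.9  9.1] 8.8 0.07966936032303418
stand 2475 [ 574.5 -177.4] [ 92.8 130.3] 8.4 0.04294107145206594
plate 1008 [535.4 164.5] [66.4 67.7] 12.1 0.09444614501517384
box 9972 [557.9 168.4] [222.1 244.9] 9.9 0.08848598306639743
pos [235.6 523.9 302.8] F [ 0.6 -0.6 -0.7] rows 16
[-36.1, -29.7, 7.1, -0.01, -0.0, -2.06, 110.0, -35.0, -31.0, 7.1, -0.01, -0.0, -2.06, 110.0, -33.9, -32.3, 7.1, -0.01, -0.0, -2.06, 110.0, -32.6, -33.4, 7.1, -0.01, -0.0, -2.06, 110.0, -31.5, -34.6, 7.1, -0.01, -0.0, -2.06, 110.0, -30.2, -35.7, 7.0, -0.01, -0.0, -2.06, 110.0, -28.9, -36.8, 7.1, -0.01, -0.0, -2.06, 110.0, -27.5, -37.8, 7.1, -0.01, -0.0, -2.06, 110.0, -26.2, -38.8, 7.0, -0.01, -0.0, -2.06, 110.0, -24.8, -39.6, 7.1, -0.01, -0.0, -2.06, 110.0, -23.3, -40.6, 7.0, -0.01, -0.0, -2.06, 110.0, -21.9, -41.3, 7.0, -0.01, -0.0, -2.06, 110.0, -20.3, -42.1, 7.0, -0.01, -0.0, -2.06, 110.0, -18.8, -42.8, 7.1, -0.01, -0.0, -2.06, 110.0, -17.3, -43.5, 7.0, -0.01, -0.0, -2.06, 110.0, -15.7, -44.1, 7.0, -0.01, -0.0, -2.06, 110.0]
```

move_arm(deltas=[-36, -30, 0, 0, 0, -2, 110, -35, -31, 0, 0, 0, -2, 110, -34, -32, 0, 0, 0, -2, 110, -33, -33, 0, 0, 0, -2, 110, -32, -35, 0, 0, 0, -2, 110, -30, -36, 0, 0, 0, -2, 110, -29, -37, 0, 0, 0, -2, 110, -28, -38, 0, 0, 0, -2, 110])

```text
t: 0.9
position: [0.4016, 0.1856, 0.3036]
tcp_rot: [-0.0, 0.071, 0.997, 0.0]
force: [1.9, 0.3, 0.7]
finger_gap: 0.0488
gripper_force: 0.0
```

move_arm(deltas=[-26, -39, 0, 0, 0, -2, 110, -25, -40, 0, 0, 0, -2, 110, -23, -41, 0, 0, 0, -2, 110, -22, -41, 0, 0, 0, -2, 110, -20, -42, 10, 0, 0, -2, 110, -19, -43, 20, 0, 0, -2, 110, -17, -43, 20, 0, 0, -2, 110, -16, -44, 20, 0, 0, -2, 110])

```text
t: 1.7
position: [0.562, -0.15, 0.2336]
tcp_rot: [-0.0, -0.068, 0.998, 0.0]
force: [0.5, 0.6, -0.3]
finger_gap: 0.0486
gripper_force: 0.0
```

```bash
python3 plan.py 569 -148.3 160 188.7 4 130; python3 -c "
from h import *
print(manip.get_state()['finger_gap'])"
```

```text
pos [ 562.  -150.   233.6] F [ 0.5  0.6 -0.3] rows 4
[-1.8, 0.2, 18.4, 0.01, -0.01, -0.22, 130.0, -1.8, 0.2, 18.4, 0.01, -0.01, -0.22, 130.0, -1.8, 0.1, 18.4, 0.01, -0.01, -0.22, 130.0, -1.8, 0.2, 18.4, 0.01, -0.01, -0.22, 130.0]
0.0486457643320115
```

move_arm(deltas=[-1.8, 0.2, 18, 0, 0, -0.2, 130, -1.8, 0.2, 18, 0, 0, -0.2, 130, -1.8, 0.2, 18, 0, 0, -0.2, 130, -1.8, 0.2, 18, 0, 0, -0.2, 130, 0, 0, 18, 0, 0, 0, 130, 0, 0, 18, 0, 0, 0, 130, 0, 0, 5, 0, 0, 0, 130, 0, 0, 0, 0, 0, 0, 130])

```text
t: 2.5
position: [0.5679, -0.1461, 0.1205]
tcp_rot: [-0.001, -0.075, 0.997, 0.001]
force: [-0.2, 0.2, -0.7]
finger_gap: 0.0419
gripper_force: 0.0
```

```bash
python3 - <<'E'
from h import *
p,d=snap('scene','s1'); q,_=snap('top','t1')
a=cv2.resize(p[230:360,140:300],(640,520),interpolation=2)
cv2.imwrite('pics/s1c.png',a[:,:,::-1])
print(manip.get_state()['position'])
E
```

```text
[ 0.56927411 -0.14662322  0.12244834]
```

View pics/s1c.png

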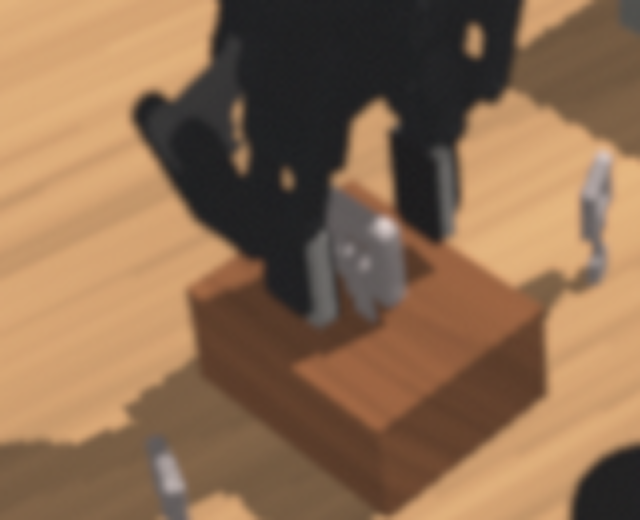

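The key's bow sits between the pads at crop (365,250), nearer the left pad at (320,275) than the right one at (445,190). I'll measure the lateral offset from this frame's depth.

```bash
python3 - <<'E'
from h import *
z=np.load('pics/s1.npz');P=cloud('scene',z['d'])*1000
tcp=np.array([569.3,-146.6,122.4]); a=np.radians(188.7); x=np.array([np.cos(a),np.sin(a)]); y=np.array([np.sin(a),-np.cos(a)])
Q=P[...,:2]-tcp[:2]; X=Q@x; Y=Q@y; Z=P[...,2]
# pixel row scans: crop /4 + (140,230)
for v in (284,288,292,296,300):
    print(v,[(u,int(X[v,u]),int(Y[v,u]),int(Z[v,u])) for u in range(208,256,2) if Z[v,u]>44])
E
```

```text
284 [(208, -6, -36, 100), (210, -6, -33, 99), (212, -8, -32, 99), (214, -11, -31, 100), (216, -12, -29, 99), (218, -12, -26, 97), (220, -11, -23, 95), (222, 5, -7, 73), (224, 4, -5, 72), (226, 0, -6, 76), (228, -1, -4, 75), (230, -2, -1, 74), (232, -7, -2, 78), (234, -7, 0, 76), (240, 7, 22, 51), (242, 4, 22, 53), (244, -1, 21, 57), (246, -4, 21, 60), (248, -6, 23, 60), (250, -11, 22, 63), (252, -11, 26, 61)]
288 [(208, -11, -40, 100), (210, -6, -34, 92), (212, -9, -33, 94), (214, -11, -32, 95), (216, -12, -30, 94), (218, -13, -28, 93), (220, -11, -23, 88), (222, -10, -20, 85), (224, 8, -2, 61), (226, 0, -6, 70), (228, -3, -5, 71), (230, -7, -5, 73), (232, -11, -6, 76), (234, -13, -4, 76), (236, -14, -2, 75), (238, -16, -1, 76), (244, 0, 22, 49), (246, -4, 21, 52), (248, -8, 21, 55), (250, -10, 22, 55), (252, -10, 26, 53)]
292 [(208, 3, -30, 77), (210, -3, -32, 83), (212, -6, -32, 85), (214, -4, -28, 81), (216, -4, -25, 79), (218, -9, -26, 83), (220, -9, -23, 80), (222, -10, -20, 79), (224, 7, -4, 57), (226, 6, -2, 55), (228, 3, -1, 57), (230, 2, 0, 56), (232, -11, -6, 70), (234, -13, -5, 71), (236, -16, -4, 72), (238, -16, -1, 69)]
296 [(208, 1, -33, 74), (210, -2, -33, 77), (212, -5, -32, 78), (214, -5, -29, 76), (216, -6, -27, 75), (218, -9, -26, 76), (220, -10, -24, 75), (222, -11, -22, 74), (224, 8, -4, 49), (226, 1, -6, 55), (228, 0, -5, 56), (230, -3, -4, 57), (232, -10, -6, 62), (234, -12, -5, 63), (236, -15, -4, 64), (238, -17, -2, 64), (240, -16, 0, 62)]
300 [(208, 2, -32, 66), (210, 0, -32, 68), (212, -5, -33, 72), (214, -6, -31, 71), (216, -5, -27, 67), (218, -7, -25, 68), (220, -11, -25, 70), (222, -10, -22, 68), (228, 0, -5, 49), (230, -4, -5, 52), (232, -8, -5, 54), (234, -14, -7, 59), (236, -16, -6, 60), (238, -17, -3, 58), (240, -18, -1, 57)]
```

move_arm(deltas=[-0.5, -2.2, 2, 0, 0, 0, 130, 0, 0, 0, 0, 0, 0, 130, 0, 0, 0, 0, 0, 0, 200, 0, 0, 0, 0, 0, 0, 255, 0, 0, 0, 0, 0, 0, 255, 0, 0, 0, 0, 0, 0, 255, 0, 0, 0, 0, 0, 0, 255], force=40)

```text
t: 3.3
position: [0.5699, -0.1486, 0.1202]
tcp_rot: [0.0, -0.075, 0.997, -0.0]
force: [-0.9, 0.0, 2.3]
finger_gap: 0.0068
gripper_force: 40.5
```

move_arm(deltas=[0, 0, 0, 0, 0, 0, 255, 0, 0, 0, 0, 0, 0, 255, 0, 0, -3, 0, 0, 0, 255, 0, 0, -5, 0, 0, 0, 255])

```text
t: 3.7
position: [0.569, -0.1483, 0.1271]
tcp_rot: [-0.001, -0.075, 0.997, 0.0]
force: [-0.3, -0.2, -1.3]
finger_gap: 0.0074
gripper_force: 40.2
```

move_arm(deltas=[0, 0, -20, 0, 0, 0, 255, 0, 0, -40, 0, 0, 0, 255, 0, 0, -40, 0, 0, 0, 255, 0, 0, -30, 0, 0, 0, 255])

```text
t: 4.1
position: [0.5701, -0.1488, 0.2605]
tcp_rot: [0.001, -0.075, 0.997, -0.001]
force: [0.2, -1.0, 0.2]
finger_gap: 0.0077
gripper_force: 40.2
```

```bash
python3 plan.py 533.5 164 250 190 8 255
```

```text
pos [ 570.1 -148.8  260.5] F [ 0.2 -1.   0.2] rows 8
[-1.3, 39.3, 1.3, -0.01, 0.02, -0.18, 255.0, -1.4, 39.4, 1.2, -0.01, 0.02, -0.18, 255.0, -1.6, 39.3, 1.3, -0.01, 0.02, -0.18, 255.0, -1.6, 39.3, 1.3, -0.01, 0.02, -0.18, 255.0, -1.8, 39.4, 1.3, -0.01, 0.02, -0.18, 255.0, -2.0, 39.3, 1.3, -0.01, 0.02, -0.18, 255.0, -2.0, 39.3, 1.3, -0.01, 0.02, -0.18, 255.0, -2.2, 39.3, 1.3, -0.01, 0.02, -0.18, 255.0]
```

move_arm(deltas=[-1.3, 39, 0, 0, 0, -0.2, 255, -1.4, 39, 0, 0, 0, -0.2, 255, -1.6, 39, 0, 0, 0, -0.2, 255, -1.6, 39, 0, 0, 0, -0.2, 255, -1.8, 39, 0, 0, 0, -0.2, 255, -2, 39, 0, 0, 0, -0.1, 255, -2, 39, 0, 0, 0, -0.1, 255, -2, 39, 0, 0, 0, -0.1, 255])

```text
t: 4.9
position: [0.5325, 0.1631, 0.2578]
tcp_rot: [-0.0, -0.086, 0.996, -0.0]
force: [-0.3, 0.0, -1.6]
finger_gap: 0.0072
gripper_force: 40.2
```

move_arm(deltas=[0, 1, 18, 0, 0, 0, 255, 0, 1, 18, 0, 0, 0, 255, 0, 0, 5, 0, 0, 0, 255, 0, 0, 0, 0, 0, 0, 255, 0, 0, 0, 0, 0, 0, 255])

```text
t: 5.4
position: [0.5332, 0.1633, 0.2175]
tcp_rot: [0.0, -0.086, 0.996, 0.0]
force: [0.0, -0.1, -0.1]
finger_gap: 0.0072
gripper_force: 40.3
```

```bash
python3 - <<'E'
from h import *
p,d=snap('scene','s2'); q,_=snap('top','t2'); s=manip.get_state(); print(s)
a=cv2.resize(p[110:220,340:450],(600,600),interpolation=2)
cv2.imwrite('pics/s2c.png',a[:,:,::-1])
E
python3 plan.py 533.5 164 219 190 4 255
```

```text
{'t': 5.5, 'joint_pos': array([ 1.41822494e-01,  2.55153030e-01,  1.66987309e+00,  3.71612632e-05,
        1.21439836e+00, -1.60064021e+00]), 'qvel': array([-2.75857429e-04, -7.39524294e-04,  8.76339587e-05,  2.66612380e-05,
        5.10055752e-04, -5.73585043e-05]), 'effort': array([ 7.52497162e-02, -3.80300689e+01, -2.68014497e+01,  4.32263172e-03,
        1.09850595e-02, -1.37358275e-04]), 'position': array([0.53358781, 0.16326902, 0.21801681]), 'tcp_rot': array([ 1.08141529e-03, -8.57213438e-02,  9.96318561e-01,  7.80584147e-05]), 'force': array([ 0.02763476, -0.10769678, -0.68368253]), 'moment': array([-0.01530028, -0.0054316 , -0.00300533]), 'gripper_force': 40.25204658508301, 'finger_gap': 0.0072145934399643645}
pos [533.6 163.3 218. ] F [ 0.  -0.1 -0.7] rows 4
[-0.0, 0.2, -0.2, -0.0, 0.03, -0.04, 255.0, -0.0, 0.2, -0.3, -0.0, 0.03, -0.04, 255.0, -0.0, 0.2, -0.2, -0.0, 0.03, -0.04, 255.0, -0.0, 0.1, -0.3, -0.0, 0.03, -0.04, 255.0]
```

View pics/s2c.png

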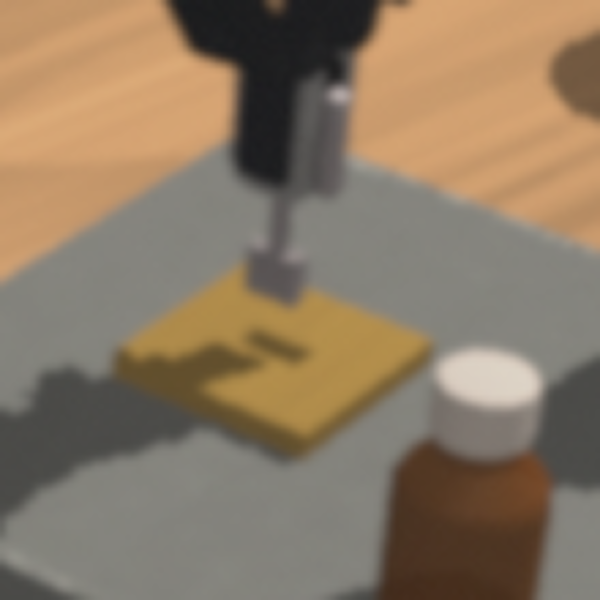

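The view shows the bit hanging just above and behind the slot in this projection. The bit's lower front edge runs from crop (248,288) to (298,305), and the slot is centred at about (279,346).

```bash
python3 - <<'E'
from h import *
f=lambda c:np.array(c,float)/5.4545+[340,110]-.4
s=onz('scene',[f((279,346))],.093)[0]*1000
b=onz('scene',f([(248,288),(298,305)]),.1098)*1000
a=np.radians(10);x=np.array([np.cos(a),np.sin(a)]);y=np.array([-x[1],x[0]])
print('slot',s,'edge',b,np.linalg.norm(b[1]-b[0]))
bc=b.mean(0)[:2]+3*y; print('bit centre',bc,'tcp 533.6 163.3; need box x,y',(s[:2]-bc)@x,(s[:2]-bc)@y)
# overlay prediction: slot at TCP xy + d, bit at TCP xy
def rc(c,w,h,z): return [[*(np.array(c)+i*w/2*x+j*h/2*y)/1000,z] for i,j in((-1,-1),(1,-1),(1,1),(-1,1))]
g=lambda X:((proj('scene',X)+.4-[340,110])*5.4545).round().astype(int)
im=cv2.imread('pics/s2c.png')
cv2.polylines(im,[g(rc(s[:2],19,8,.093))],1,(0,0,255),1);cv2.polylines(im,[g(rc(bc,16,6,.1098))],1,(255,0,0),1);cv2.polylines(im,[g(rc(bc,16,6,.1238))],1,(255,0,0),1)
cv2.imwrite('pics/s2o.png',cv2.resize(im[200:420,150:400],None,fx=2.4,fy=2.4))
E
```

```text
slot [536.68704645 164.75444436  93.        ] edge [[528.37643593 159.08177998 109.8       ]
 [543.19989717 163.37886248 109.8       ]] 15.433726736010843
bit centre [535.26722202 164.18474449] tcp 533.6 163.3; need box x,y 1.4971814524928886 0.3144949224223248
```

View pics/s2o.png

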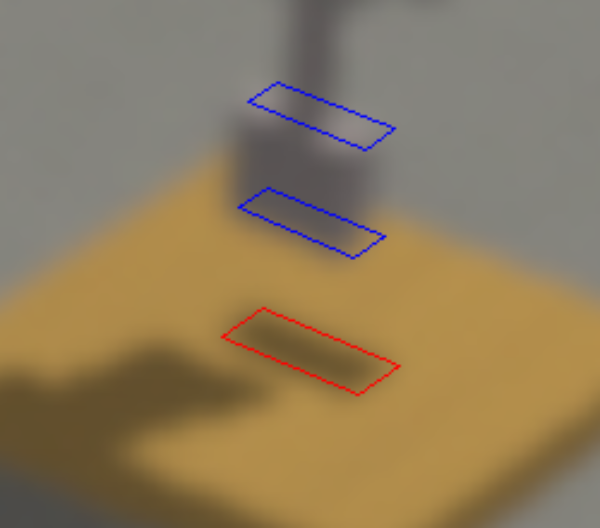

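The overlay fits the slot well (dark patch centred near (308,350)), but the real bit sits about 1 mm lower and to the left of the blue model. I estimate a needed shift of about +1.2 mm in both box x and y. Next I'll descend and touch lightly.

move_arm(deltas=[-1.2, 1.2, 5, 0, 0, 0, 255, 0, 0, 5, 0, 0, 0, 255, 0, 0, 2, 0, 0, 0, 255, 0, 0, 1, 0, 0, 0, 255, 0, 0, 1, 0, 0, 0, 255, 0, 0, 1, 0, 0, 0, 255, 0, 0, 1, 0, 0, 0, 255, 0, 0, 0, 0, 0, 0, 255])

```text
t: 6.3
position: [0.5337, 0.165, 0.2007]
tcp_rot: [-0.0, -0.086, 0.996, 0.0]
force: [-0.6, 0.3, -1.0]
finger_gap: 0.0072
gripper_force: 40.3
```

move_arm(deltas=[0, 0, 0.5, 0, 0, 0, 255, 0, 0, 0.5, 0, 0, 0, 255, 0, 0, 0.5, 0, 0, 0, 255, 0, 0, 0.5, 0, 0, 0, 255, 0, 0, 0, 0, 0, 0, 255])

```text
t: 6.8
position: [0.5337, 0.1649, 0.1987]
tcp_rot: [-0.0, -0.086, 0.996, -0.0]
force: [0.5, 0.1, -1.2]
finger_gap: 0.0074
gripper_force: 40.3
```

move_arm(deltas=[0, 0, 0.5, 0, 0, 0, 255, 0, 0, 0.5, 0, 0, 0, 255, 0, 0, 0.5, 0, 0, 0, 255, 0, 0, 0.5, 0, 0, 0, 255, 0, 0, 0, 0, 0, 0, 255])

```text
t: 7.3
position: [0.5337, 0.1649, 0.1967]
tcp_rot: [-0.0, -0.086, 0.996, -0.0]
force: [0.6, 0.1, -0.9]
finger_gap: 0.0073
gripper_force: 40.3
```

move_arm(deltas=[0, 0, 0.7, 0, 0, 0, 255, 0, 0, 0.7, 0, 0, 0, 255, 0, 0, 0.6, 0, 0, 0, 255, 0, 0, 0, 0, 0, 0, 255])

```text
t: 7.7
position: [0.5336, 0.1649, 0.1947]
tcp_rot: [-0.0, -0.086, 0.996, -0.0]
force: [0.4, -0.6, -1.2]
finger_gap: 0.0075
gripper_force: 40.3
```

move_arm(deltas=[0, 0, 1, 0, 0, 0, 255, 0, 0, 1, 0, 0, 0, 255, 0, 0, 1, 0, 0, 0, 255, 0, 0, 1, 0, 0, 0, 255, 0, 0, 1, 0, 0, 0, 255, 0, 0, 0, 0, 0, 0, 255])

```text
t: 8.3
position: [0.5336, 0.1649, 0.1896]
tcp_rot: [-0.0, -0.086, 0.996, -0.0]
force: [-0.0, -0.6, -0.7]
finger_gap: 0.0069
gripper_force: 40.3
```

move_arm(deltas=[0, 0, 1, 0, 0, 0, 255, 0, 0, 1, 0, 0, 0, 255, 0, 0, 1, 0, 0, 0, 255, 0, 0, 1, 0, 0, 0, 255, 0, 0, 1, 0, 0, 0, 255, 0, 0, 0, 0, 0, 0, 255])

```text
t: 8.9
position: [0.5336, 0.1649, 0.1846]
tcp_rot: [-0.0, -0.086, 0.996, -0.0]
force: [-0.3, -0.2, -0.8]
finger_gap: 0.0074
gripper_force: 40.3
```

move_arm(deltas=[0, 0, 1, 0, 0, 0, 255, 0, 0, 1, 0, 0, 0, 255, 0, 0, 1, 0, 0, 0, 255, 0, 0, 1, 0, 0, 0, 255, 0, 0, 1, 0, 0, 0, 255, 0, 0, 1, 0, 0, 0, 255, 0, 0, 0, 0, 0, 0, 255])

```text
t: 9.6
position: [0.5336, 0.1649, 0.1786]
tcp_rot: [-0.0, -0.086, 0.996, -0.0]
force: [1.1, 0.5, -0.3]
finger_gap: 0.0077
gripper_force: 40.3
```

move_arm(deltas=[0, 0, 0.5, 0, 0, 0, 255, 0, 0, 0.5, 0, 0, 0, 255, 0, 0, 0.5, 0, 0, 0, 255, 0, 0, 0.5, 0, 0, 0, 255, 0, 0, 0, 0, 0, 0, 255])

```text
t: 10.1
position: [0.5337, 0.1649, 0.1767]
tcp_rot: [-0.0, -0.086, 0.996, -0.0]
force: [0.8, 0.5, -0.8]
finger_gap: 0.0072
gripper_force: 40.3
```

```bash
python3 - <<'E'
from h import *
p,d=snap('scene','s3'); print(manip.get_state()['position'],manip.get_state()['force'])
a=cv2.resize(p[110:220,340:450],(600,600),interpolation=2)
cv2.imwrite('pics/s3c.png',a[:,:,::-1])
E
```

```text
[0.53373058 0.16494533 0.17678625] [ 1.05532563  0.03171681 -0.58734489]
```

View pics/s3c.png

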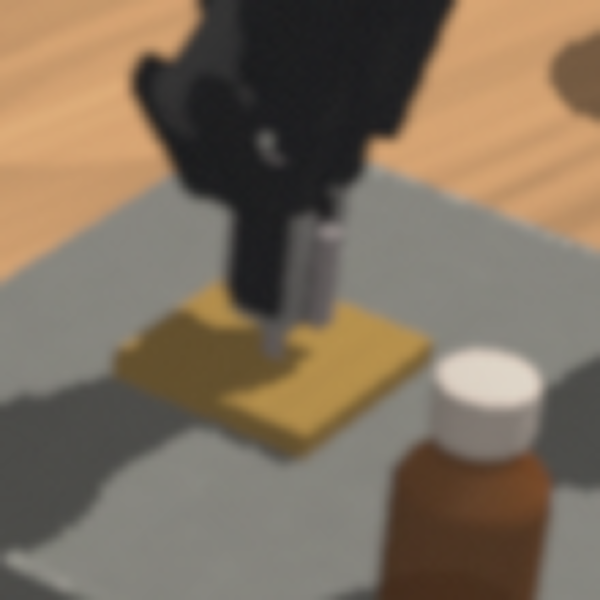

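The key is in the slot. The shank enters the plate at about crop (273,355) and the bow is just above it. I'll continue gently down to the floor.

move_arm(deltas=[0, 0, 0.5, 0, 0, 0, 255, 0, 0, 0.5, 0, 0, 0, 255, 0, 0, 0, 0, 0, 0, 255])

```text
t: 10.45
position: [0.5337, 0.1649, 0.1757]
tcp_rot: [-0.0, -0.086, 0.996, -0.0]
force: [0.9, -0.3, -0.2]
finger_gap: 0.0073
gripper_force: 40.3
```

move_arm(deltas=[0, 0, 0.4, 0, 0, 0, 255, 0, 0, 0, 0, 0, 0, 255])

```text
t: 10.65
position: [0.5337, 0.1649, 0.1754]
tcp_rot: [-0.0, -0.086, 0.996, -0.0]
force: [-0.3, 0.0, -0.6]
finger_gap: 0.0076
gripper_force: 40.3
```

move_arm(deltas=[0, 0, 0.4, 0, 0, 0, 255, 0, 0, 0, 0, 0, 0, 255])

```text
t: 10.85
position: [0.5338, 0.165, 0.1752]
tcp_rot: [0.0, -0.086, 0.996, -0.0]
force: [-0.0, 0.1, 0.1]
finger_gap: 0.0077
gripper_force: 40.4
```

move_arm(deltas=[0, 0, 0.4, 0, 0, 0, 255, 0, 0, 0, 0, 0, 0, 255])

```text
t: 11.05
position: [0.5338, 0.165, 0.1751]
tcp_rot: [0.0, -0.086, 0.996, -0.0]
force: [-1.2, -0.1, 4.0]
finger_gap: 0.0071
gripper_force: 40.8
```

move_arm(deltas=[0, 0, 0.3, 0, 0, 0, 255, 0, 0, 0, 0, 0, 0, 255])

```text
t: 11.25
position: [0.5339, 0.165, 0.1751]
tcp_rot: [0.0, -0.086, 0.996, -0.0]
force: [-1.3, -0.1, 6.0]
finger_gap: 0.0073
gripper_force: 41.2
```

Fully home: the floor was felt at z = 175.1 mm with 6 N. Next I'll ease off slightly and turn clockwise, which is +rz in tool axes.

move_arm(deltas=[0, 0, -0.5, 0, 0, 0, 255, 0, 0, 0, 0, 0, 4, 255, 0, 0, 0, 0, 0, 4, 255, 0, 0, 0, 0, 0, 4, 255, 0, 0, 0, 0, 0, 4, 255, 0, 0, 0, 0, 0, 0, 255])

```text
t: 11.85
position: [0.534, 0.1643, 0.1752]
tcp_rot: [0.0, 0.053, 0.999, -0.001]
force: [-0.8, -2.5, 4.3]
finger_gap: 0.0075
gripper_force: 40.9
```

move_arm(deltas=[0, 0, 0, 0, 0, 4, 255, 0, 0, 0, 0, 0, 4, 255, 0, 0, 0, 0, 0, 4, 255, 0, 0, 0, 0, 0, 0, 255])

```text
t: 12.25
position: [0.534, 0.1643, 0.1751]
tcp_rot: [0.0, 0.157, 0.988, -0.001]
force: [-2.1, -3.9, 4.7]
finger_gap: 0.0072
gripper_force: 41.0
```

```bash
python3 - <<'E'
from h import *
s=manip.get_state(); print(s['position'],s['force'],s['moment'],s['joint_pos'])
E
```

```text
[0.53395032 0.16425181 0.17513927] [-2.05341899 -3.93425764  4.72954552] [-0.85269473  0.31305008  0.11816307] [ 0.14422453  0.31169666  1.69740193 -0.0017949   1.13233504 -1.11117255]
```

move_arm(deltas=[0, 0, 0, 0, 0, 5, 255, 0, 0, 0, 0, 0, 5, 255, 0, 0, 0, 0, 0, 5, 255, 0, 0, 0, 0, 0, 5, 255, 0, 0, 0, 0, 0, 0, 255])

```text
t: 12.75
position: [0.5339, 0.1641, 0.1751]
tcp_rot: [0.0, 0.326, 0.945, -0.001]
force: [-2.7, -4.8, 5.8]
finger_gap: 0.0073
gripper_force: 41.1
```

```bash
python3 - <<'E'
from h import *
s=manip.get_state(); print(s['position'],s['force'],s['moment'],s['tcp_rot'])
E
```

```text
[0.53388191 0.16413081 0.17514334] [-2.66836764 -4.7523224   5.83461803] [-0.87909343  0.38842891  0.02624503] [ 3.74049254e-04  3.25833371e-01  9.45426754e-01 -8.52781369e-04]
```

move_arm(deltas=[-0.2, -0.6, -0.2, 0, 0, 4, 255, 0, 0, 0, 0, 0, 4, 255, 0, 0, 0, 0, 0, 4, 255, 0, 0, 0, 0, 0, 4, 255, 0, 0, 0, 0, 0, 4, 255, 0, 0, 0, 0, 0, 4, 255, 0, 0, 0, 0, 0, 4, 255, 0, 0, 0, 0, 0, 0, 255])

```text
t: 13.55
position: [0.5336, 0.1639, 0.1752]
tcp_rot: [0.0, 0.545, 0.839, -0.0]
force: [-1.9, -2.6, 4.7]
finger_gap: 0.0074
gripper_force: 41.0
```

```bash
python3 - <<'E'
from h import *
p,d=snap('top','t4'); s=manip.get_state(); print(s['position'],s['force'],s['moment'],s['tcp_rot'])
P=cloud('top',d)*1000;a=np.radians(10);X=(P[...,0]-555.4)*np.cos(a)+(P[...,1]-167.9)*np.sin(a);Y=-(P[...,0]-555.4)*np.sin(a)+(P[...,1]-167.9)*np.cos(a)
m=(P[...,2]>15)&(P[...,2]<84)&(abs(Y)<80)&(X<-100)&(X>-190)
print(m.sum(),np.percentile(X[m],[1,5,50]) if m.any() else '')
cv2.imwrite('pics/t4c.png',cv2.resize(p[150:400,60:340],None,fx=2.5,fy=2.3)[:,:,::-1])
E
```

```text
[0.5336039  0.16387467 0.17512117] [-1.32393293 -3.58291734  4.6589329 ] [-0.83595095  0.32296482  0.03657458] [ 3.13516796e-04  5.44239888e-01  8.38929478e-01 -4.19850690e-04]
1683 [-157.7943184  -156.35733824 -127.80455582]
```

View pics/t4c.png

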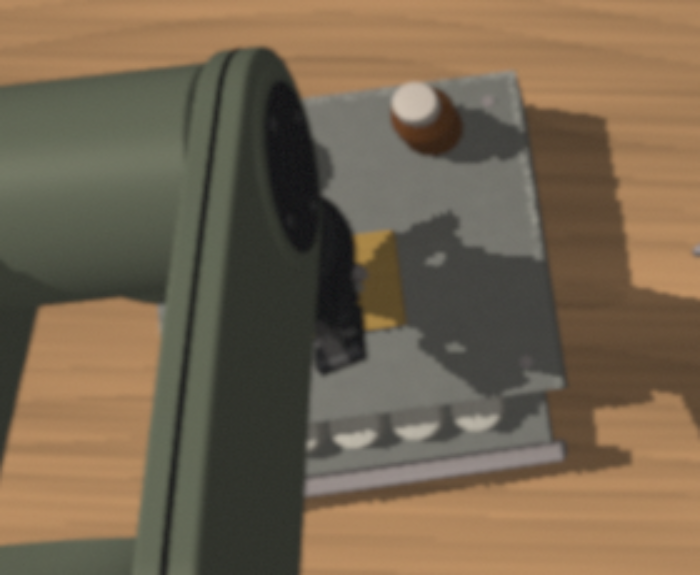

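The drawer has sprung out by about 45 mm, with its front edge at the bottom of the box around (430,470). Next I'll release the key and retreat straight up.

move_arm(deltas=[0, 0, 0, 0, 0, 0, 150, 0, 0, 0, 0, 0, 0, 130, 0, 0, 0, 0, 0, 0, 130, 0, 0, 0, 0, 0, 0, 130, 0, 0, -10, 0, 0, 0, 130, 0, 0, -25, 0, 0, 0, 130, 0, 0, -40, 0, 0, 0, 130, 0, 0, -40, 0, 0, 0, 130])

```text
t: 14.4
position: [0.5331, 0.1644, 0.2913]
tcp_rot: [-0.0, 0.545, 0.838, -0.0]
force: [0.9, 0.3, -0.2]
finger_gap: 0.0417
gripper_force: 0.0
```

```bash
python3 - <<'E'
from h import *
p,d=snap('scene','s5'); s=manip.get_state(); print(s['position'],s['force'],s['finger_gap'])
cv2.imwrite('pics/s5c.png',cv2.resize(p[90:310,250:530],None,fx=2.5,fy=2.5)[:,:,::-1])
E
```

```text
[0.53691228 0.16508645 0.30032057] [2.09886259 1.01698429 4.13008707] 0.04201410022760219
```

View pics/s5c.png

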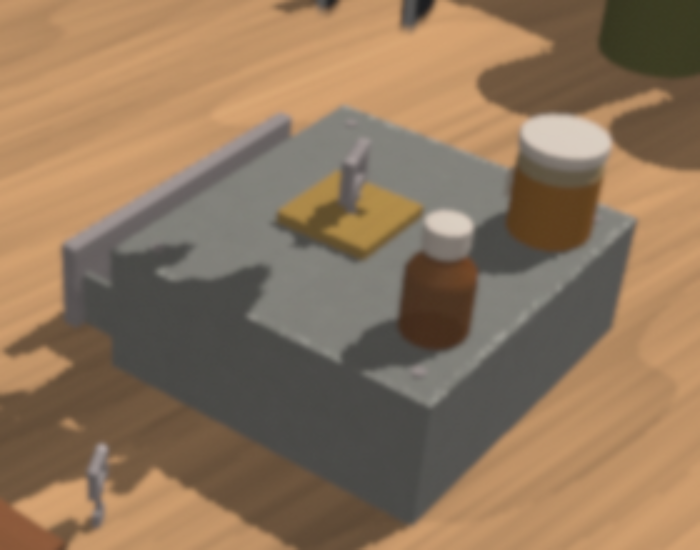

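The turned key stands in the lock at (352,178), the drawer front is out at left around (175,200), and the jar and bottle stand undisturbed. I'm handing in.

```bash
python3 -c "
from station import manip
print(manip.finish_job())"
```

```text
the job is handed in; nothing more can be done
None
```

The job is handed in: the key went fully home, was turned clockwise until the drawer sprang out about 45 mm, and stays in the lock; the jar and bottle stood undisturbed in the last picture, while the pot was not in that view.

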